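# Pull out the poppy-seed roll's display tray

### The arm

A 6-joint arm with a two-finger parallel gripper is mounted at the origin on a cart in front of the work surface, level with it; the furniture and walls round the work are solid. World frame = base frame: x ahead of the robot, y to its left, z up, the work surface at z = 0. Lengths are in mm, angles in rad, forces in N, time in s.
With the tool pointing down it reaches from about 350 to 1000 mm from the base axis. Payload 7.1 kg.
Tool frame: the origin (TCP) lies at the very end of the fingers, on their centre line; the grasp point (between the pads) lies 19 mm behind it; z points along the fingers, y is the line along which they close (so a half turn about z gives the same grasp; the last joint's range is limited). The gripper opens to 85 mm and grips with 20 to 120 N. Pads are 22 mm wide; open, the fingers measure 114 mm over their backs; the gripper's body (76 mm by 85 mm) begins 54 mm behind the grasp point. The pads swing forward as they close: fully open they stand 13 mm farther back than shut.
Start: joints at [1.192, 0.423, 1.63, -0, 1.089, -0.019], TCP at [220.022, 584.974, 231.319] pointing down, gripper open.
Joint ranges: [-3, 3], [-0.9, 2.11], [0.09, 2.58], [-1.31, 4.45], [0.11, 2.69], [-2.54, 2.54]. Speed limits (rad/s): [2.39, 2.39, 3.01, 3.14, 3.14, 3.14].

### API

Orientations are given as [roll, pitch, yaw] about the fixed x, y, z axes, in that order (R = Rz(yaw) Ry(pitch) Rx(roll)).
In Python, from station import observe, optics, sign_off gives the robot as it stands.
- The arm moves only by the shell command python3 -m creep 'ROWS' [OPENING]. ROWS is JSON, a list of rows, each an object of numbers: "x", "y", "z": the shift along the tool's x, y, z in m; "turn": the turn about the tool's z in rad. A call has 1 to 20 rows; each row is the pose to reach, as a shift and turn from the pose commanded when the call began, along the tool's axes at that moment; what a row does not reach only later rows make up. A row lasts 1/8 s, in which the tool goes at most 62.5 mm and 10.7 degrees, less where a joint would pass 70% of its speed; a pose out of reach is approached as far as the arm can. A call with a gripper value outside its range is refused whole. OPENING is the opening, from -1 (shut) to 1 (fully open), set as the call begins (- or left out, the last holds). The fingers move at their own pace and stop on an object; the grip force is fixed at half the most. Time passes only in rows, so rows that repeat a pose let the fingers close. It gives the time, the measured TCP pose, the force, the opening and the grip force at its end, in the units of the state.
- observe(): the state, without advancing time (a new reading comes with each control period).
- optics.get_image(name): name is "scene" or "top" or "wrist"; returns (picture, depth): 400x640x3 uint8, blue, green, red; 400x640 float32, mm along the optical axis (not along the pixel's ray), 0 where there is no reading.
- optics.camera_model(name): a dict with "K" (3x3 intrinsics, pixels), "k1" (the pictures are not rectified: a ray, as slopes to the right and down, at radius r is drawn at 1 + k1 r^2 times it, then the intrinsics apply), "R" (3x3) and "t" (3): a world point X has camera coordinates R X + t. Camera axes: x right, y down, z forward; pixel columns grow to the right and rows downward; lengths in mm; the calibration is good to about 2 mm. A picture is of the moment at which its call begins: read the wrist's pose just before it. camera_model takes no time and is no camera call; for the wrist camera it gives the pose at the moment of the call.
- sign_off(): hands the job in; it is judged then, once.
The state is a dict: "t": time; "q": joint angles; "qd": joint speeds; "joint_efforts": joint torques, N m; "tcp_pos": TCP position; "tcp_rot": TCP orientation; "contact_force": force on the tool from outside, world axes, zero at the start; "moment": the same for the moment, N m; "grip_width": finger opening in mm; "gripper_force": force on a finger pad.
Only numpy, scipy, OpenCV 4.12 (cv2) and the standard library are available. Lean on these libraries where they do the work, as an engineer would, in place of code of your own. Each camera call takes 0.05 s, during which the arm holds its last target. There are 200 camera calls.

### The job

A customer has asked for the dark poppy-seed roll in the clear display cases. Pull the tray on which that roll lies out of its case until the tray meets its stop, and leave the roll lying on the tray. Leave the other tray, with the golden grain roll, shut in its case.

Things in the scene. Friction and masses are not known exactly. Their poses are not given: they have to be found in the camera images.
- poppy_handle (a point): Middle of the dark steel bar handle of the tray that holds the poppy-seed roll: 10 mm thick, 86 mm long, level, along this point's y axis, on 8 mm stays 40 mm either side. It stands 50 mm out from the tray's wood-framed clear front (45 mm clear), 83 mm above the worktop, 24 mm below the case's roof: take it from above. -x of this point is the level direction in which the tray pulls out; z is up.
- poppy_tray (a joint): How far the tray with the poppy-seed roll is pulled out, in m: 0 fully in, 0.080 at its stop. Starts 0 to 18 mm out. Slides with about 2 N of friction, stays where it is left. Its case (clear walls and roof, 175 mm deep, 108 wide, 95 high) is fixed on a 12 mm dark wooden riser.
- grain_tray (a joint): The same for the other tray (0 fully in, 0.080 at its stop, starts 0 to 8 mm out). It holds a golden grain roll; its handle and case are just like the first's, 8 mm beside it; the two cases are level within 20 mm. Which case stands on which side changes.
- poppy_roll: The loose dark, black-seeded poppy roll, 124 x 76 x 38 mm, 70 g, lying on the steel tray inside the clear case, its long side along the pull; origin under its middle. The tray's rims are 18 mm high over its floor.

How it is judged (in metres and radians):
At the end, for the whole second after the job is handed in: The poppy-seed roll's tray is out to its stop (within 10 mm: 70 to 80 mm) and at rest, the roll lies still on that tray (its middle 90 to 180 mm behind the handle bar and within 40 mm of the tray's middle line, down on the floor of the tray), and the other tray is less than 20 mm out (value of joint poppy_tray above 0.07 m and velocity of joint poppy_tray below 0.01 m/s and value of joint grain_tray below 0.02 m and x of poppy_roll in the frame of poppy_handle between 0.09 and 0.18 m and y of poppy_roll in the frame of poppy_handle between -0.04 and 0.04 m and z of poppy_roll in the frame of poppy_handle below -0.03 m and linear speed of poppy_roll below 0.02 m/s); the robot touches nothing.
It fails at once if the other tray is pulled out by more than 30 mm (value of joint grain_tray above 0.03 m).
It also fails if it takes over 32 s, if anything falls off the work surface, if the arm or the gripper's body presses on something with over 40 N, if the wrist force passes 120 N, or if a joint passes its speed limit or range.

## Working session

There is one attempt and no reset: what is moved stays moved. The work goes in short steps, Python scripts to look and compute and a shell command to move; the robot and the scene stay as the last step left them, time stands still between calls to the robot, and variables do not carry over. Pictures are saved under pics/ and viewed, at most 10 in all, crops included, and the job is handed in when it is done.

```bash
mkdir -p pics; cat > h.py <<'E'
import numpy as np, cv2, json
from station import observe, optics, sign_off
def ray(m,u,v):
    K=np.array(m['K']);R=np.array(m['R']);t=np.array(m['t'])
    d=np.array([(u-K[0,2])/K[0,0],(v-K[1,2])/K[1,1]]);p=d.copy()
    for _ in range(20): p=d/(1+m['k1']*(p@p))
    return -R.T@t, R.T@np.array([p[0],p[1],1.])
def onz(m,u,v,z):
    o,d=ray(m,u,v); return o+d*(z-o[2])/d[2]
def at(m,u,v,depth):
    o,d=ray(m,u,v); return o+d*depth
E
python3 - <<'E'
from h import *
s=observe();print(s['tcp_pos'],s['tcp_rot'],s['grip_width'],s['t'])
for n in('scene','top'):
    p,d=optics.get_image(n);m=optics.camera_model(n)
    cv2.imwrite(f'pics/{n}0.png',p);np.save(f'{n}0.npy',d)
    print(n,-np.array(m['R']).T@np.array(m['t']),m['K'],m['k1'])
    json.dump({k:np.array(v).tolist() for k,v in m.items()},open(n+'.json','w'))
E
```

```text
[219.82863354 584.46860863 230.52081221] [-3.14003635e+00 -2.88164157e-05  2.78178107e+00] 85.53521828441818 0.0
scene [293.43949212 585.86788223 676.8157093 ] [[449.74736921   0.         313.81601283]
 [  0.         449.74736921 203.82751823]
 [  0.           0.           1.        ]] -0.02049625133214531
top [452.28091772  46.05020552 928.71641225] [[517.06594293   0.         321.45810801]
 [  0.         517.06594293 192.77093933]
 [  0.           0.           1.        ]] -0.16428682996407584
```

View pics/scene0.png

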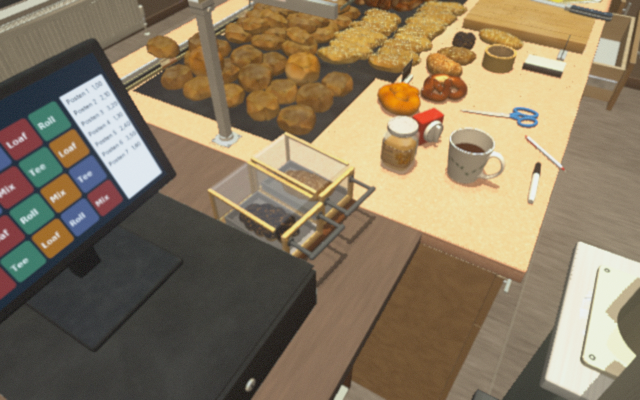

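View pics/top0.png

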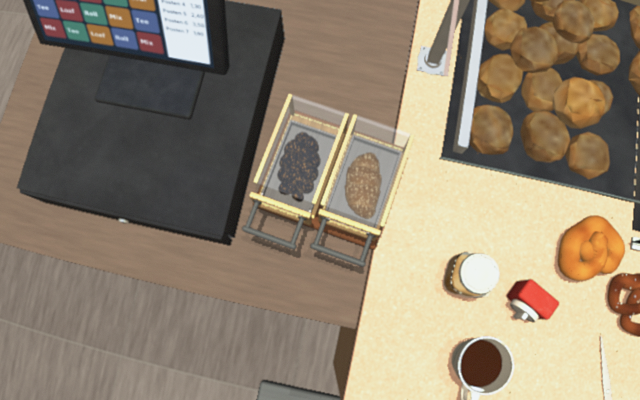

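Top view: the poppy roll (300,165) is in the left case, with its handle bar at about (248,234)–(297,250). The grain roll (363,185) is in the right case, with its bar at about (317,250)–(365,265). The cash register stands left of the cases, with its edge at (240,230).

```bash
python3 - <<'E'
from h import *
p=cv2.imread('pics/top0.png');c=p[180:290,225:385]
cv2.imwrite('pics/topc.png',cv2.resize(c,None,fx=5,fy=5,interpolation=cv2.INTER_CUBIC))
m=json.load(open('top.json'));d=np.load('top0.npy')
for u,v in [(248,234),(272,242),(297,250),(341,257),(270,205),(200,170),(232,150),(235,225),(100,100),(200,45),(380,200),(300,280),(285,235)]:
    print((u,v),d[v,u],at(m,u,v,d[v,u]).round())
ms=json.load(open('scene.json'))
p=cv2.imread('pics/scene0.png');c=p[120:270,200:390]
cv2.imwrite('pics/scenec.png',cv2.resize(c,None,fx=4,fy=4,interpolation=cv2.INTER_CUBIC))
E
```

```text
(248, 234) 933.02325 [544. 199.   0.]
(272, 242) 929.7979 [539. 153.   1.]
(297, 250) 926.94226 [534. 106.   1.]
(341, 257) 836.7258 [530.  28.  89.]
(270, 205) 865.844 [592. 162.  77.]
(200, 170) 847.7681 [620. 285. 107.]
(232, 150) 851.5214 [663. 240. 110.]
(235, 225) 915.0925 [553. 222.  21.]
(100, 100) 861.33655 [702. 489. 119.]
(200, 45) 714.6426 [763. 286. 273.]
(380, 200) 836.6149 [632. -15. 108.]
(300, 280) 915.5776 [483.  89.   1.]
(285, 235) 933.09375 [556. 133.   0.]
```

View pics/topc.png

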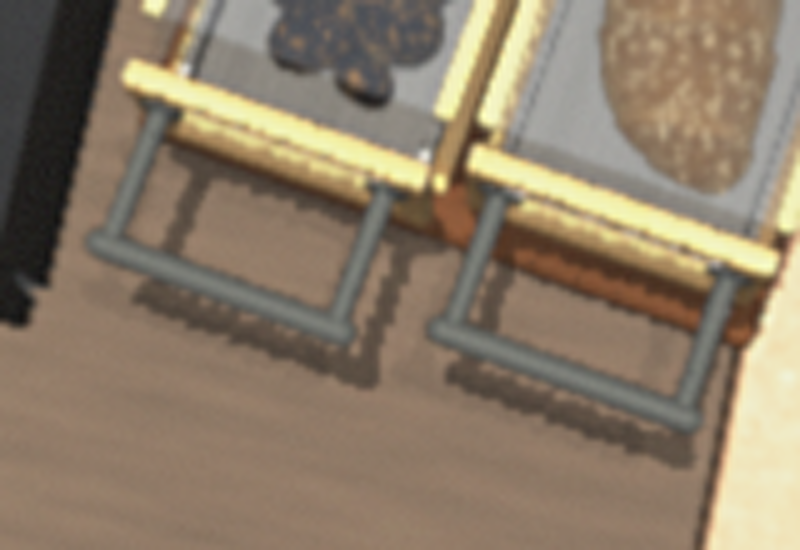

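View pics/scenec.png

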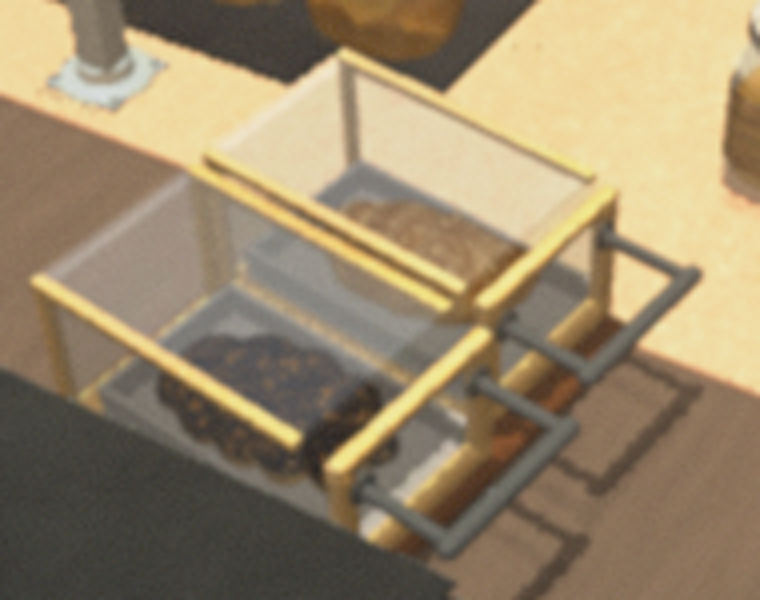

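The crops show the poppy bar ends at (243,228) and (294.6,245.2) in top, and (310.9,256.6) and (342.6,226.6) in scene. The poppy tray is slightly farther in than or level with the grain tray, and nothing else is near its bar.

```bash
python3 - <<'E'
from h import *
from scipy.spatial.transform import Rotation as Ro
m=json.load(open('top.json'));ms=json.load(open('scene.json'))
T=[(243,228),(294.6,245.2)];S=[(310.9,256.6),(342.6,226.6)]
P=[onz(m,*a,83) for a in T];Q=[onz(ms,*a,83) for a in S]
for X in(P,Q): print(np.round(X,1),'len',np.linalg.norm(X[1]-X[0]),'yaw',np.degrees(np.arctan2(*(X[0]-X[1])[[1,0]]))-90, 'mid',(X[0]+X[1])/2)
for a,b in zip(T,S):
    o1,d1=ray(m,*a);o2,d2=ray(ms,*b)
    k=np.linalg.lstsq(np.c_[d1,-d2],o2-o1,rcond=None)[0];p=o1+d1*k[0];q=o2+d2*k[1];print('tri',((p+q)/2).round(1),'gap',np.linalg.norm(p-q).round(1))
# front frame ends
print('front',[onz(m,225-.4+x/5,180-.4+y/5,107).round(1) for x,y in[(125,75),(440,185)]])
s=observe();R=Ro.from_euler('xyz',s['tcp_rot'])
mid=sum((P+Q))/4; ax=(P[0]-P[1]+Q[0]-Q[1]);ax/=np.linalg.norm(ax); out=np.array([-ax[1],ax[0],0]); 
print('out',out,'mid',mid)
y=R.as_matrix()[:,1]; 
ang=lambda v:np.degrees(np.arctan2(v[1],v[0]))
e=(ang(out)-ang(y)+90)%180-90
print('world turn deg',e,'tool turn rad',-np.radians(e),'q6',s['q'][5])
g=mid.copy(); g[2]=83-19
print('shift tool (m)',(R.inv().apply(g-s['tcp_pos'])/1000).round(4))
print(R.as_matrix().round(3))
E
```

```text
[[543.7 196.1  83. ]
 [534.  106.3  83. ]] len 90.34938426604704 yaw -6.185741157443047 mid [538.85846855 151.16911837  83.        ]
[[545.5 193.8  83. ]
 [531.6 108.3  83. ]] len 86.62084185053705 yaw -9.243645506170395 mid [538.50886269 151.09294492  83.        ]
tri [543.8 195.7  86. ] gap 0.8
tri [533.5 106.2  80.1] gap 1.6
front [array([596.7, 194.3, 107. ]), array([582.8,  86.3, 107. ])]
out [-0.99102414  0.13368303  0.        ] mid [538.68366562 151.13103164  83.        ]
world turn deg -77.06460653107706 tool turn rad 1.3450311207212204 q6 -0.018964427041852673
shift tool (m) [-0.451  -0.2931  0.167 ]
[[-0.936  0.352 -0.001]
 [ 0.352  0.936 -0.001]
 [ 0.    -0.001 -1.   ]]
```

```bash
python3 -m creep '[{"x":-0.045,"y":-0.029,"turn":0.13},{"x":-0.09,"y":-0.058,"turn":0.27},{"x":-0.135,"y":-0.088,"turn":0.40},{"x":-0.18,"y":-0.117,"turn":0.54},{"x":-0.225,"y":-0.146,"turn":0.67},{"x":-0.27,"y":-0.176,"turn":0.81},{"x":-0.315,"y":-0.205,"turn":0.94},{"x":-0.36,"y":-0.234,"turn":1.08},{"x":-0.405,"y":-0.263,"turn":1.21},{"x":-0.451,"y":-0.293,"z":0.02,"turn":1.345},{"x":-0.451,"y":-0.293,"z":0.05,"turn":1.345},{"x":-0.451,"y":-0.293,"z":0.08,"turn":1.345},{"x":-0.451,"y":-0.293,"z":0.08,"turn":1.345},{"x":-0.451,"y":-0.293,"z":0.08,"turn":1.345},{"x":-0.451,"y":-0.293,"z":0.08,"turn":1.345}]' -0.05
python3 - <<'E'
from h import *
from scipy.spatial.transform import Rotation as Ro
s=observe();print(s['t'],s['tcp_pos'],s['tcp_rot'],s['grip_width'],s['q'])
p,d=optics.get_image('wrist');cv2.imwrite('pics/w0.png',p)
m=optics.camera_model('wrist');json.dump({k:np.array(v).tolist() for k,v in m.items()},open('w0.json','w'))
p,d=optics.get_image('top');cv2.imwrite('pics/top1.png',p)
print((Ro.from_euler('xyz',s['tcp_rot']).inv().apply(np.array([538.7,151.1,64])-s['tcp_pos'])/1000).round(4))
print(Ro.from_euler('xyz',s['tcp_rot']).as_matrix().round(3))
E
```

```text
0.1 [219.84439773 584.51293023 230.6151836 ] [-3.14017221e+00 -3.59358650e-05  2.78174296e+00] 85.17455475489461 [ 1.19198694e+00  4.23765485e-01  1.63063288e+00  1.01579512e-05
  1.08861516e+00 -1.89644270e-02]
[-0.4511 -0.2931  0.167 ]
[[-0.936  0.352 -0.001]
 [ 0.352  0.936 -0.001]
 [ 0.    -0.001 -1.   ]]invalid input at $[0]: expected keys x, y, z, turn
```

View pics/w0.png

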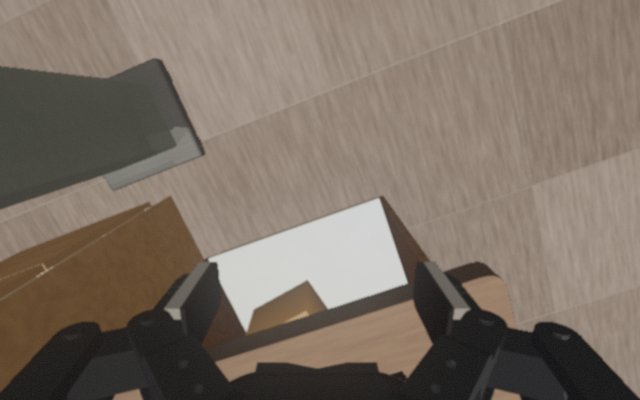

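The move was refused because every row needs all four keys. The wrist picture shows only the floor below the start pose.

```bash
python3 -m creep '[{"x":-0.045,"y":-0.029,"z":0,"turn":0.13},{"x":-0.09,"y":-0.058,"z":0,"turn":0.27},{"x":-0.135,"y":-0.088,"z":0,"turn":0.40},{"x":-0.18,"y":-0.117,"z":0,"turn":0.54},{"x":-0.225,"y":-0.146,"z":0,"turn":0.67},{"x":-0.27,"y":-0.176,"z":0,"turn":0.81},{"x":-0.315,"y":-0.205,"z":0,"turn":0.94},{"x":-0.36,"y":-0.234,"z":0,"turn":1.08},{"x":-0.405,"y":-0.263,"z":0,"turn":1.21},{"x":-0.451,"y":-0.293,"z":0.02,"turn":1.345},{"x":-0.451,"y":-0.293,"z":0.05,"turn":1.345},{"x":-0.451,"y":-0.293,"z":0.08,"turn":1.345},{"x":-0.451,"y":-0.293,"z":0.08,"turn":1.345},{"x":-0.451,"y":-0.293,"z":0.08,"turn":1.345},{"x":-0.451,"y":-0.293,"z":0.08,"turn":1.345}]' -0.05 &&
python3 - <<'E'
from h import *
from scipy.spatial.transform import Rotation as Ro
s=observe();print(s['t'],s['tcp_pos'],s['tcp_rot'],s['grip_width'],s['q'])
m=optics.camera_model('wrist');p,d=optics.get_image('wrist');cv2.imwrite('pics/w1.png',p)
json.dump({k:np.array(v).tolist() for k,v in m.items()},open('w1.json','w'))
print((Ro.from_euler('xyz',s['tcp_rot']).inv().apply(np.array([538.7,151.1,64])-s['tcp_pos'])/1000).round(4))
print(Ro.from_euler('xyz',s['tcp_rot']).as_matrix().round(3))
E
```

```text
t: 2.08
tcp_pos: [539.8, 152.4, 152.7]
tcp_rot: [3.139, -0.001, 1.437]
contact_force: [-0.0, -0.4, -0.1]
grip_width: 40.6
gripper_force: 0.0
2.075 [539.81061449 152.39619863 152.73852789] [ 3.13936530e+00 -8.84825476e-04  1.43724736e+00] 40.599501629926515 [ 2.53948291e-01  4.33894950e-01  1.83046423e+00 -2.92348578e-05
  8.74836906e-01  3.87516962e-01]
[-0.0015 -0.0011  0.0887]
[[ 0.133  0.991  0.002]
 [ 0.991 -0.133  0.001]
 [ 0.001  0.002 -1.   ]]
```

View pics/w1.png

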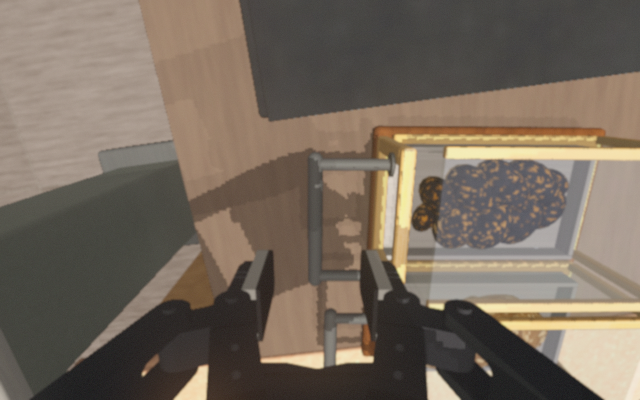

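The bar runs from (315,155) to (315,283), centred between the fingers (about 268 and 365) and parallel to the pads. I'll check its position with a ray.

```bash
python3 - <<'E'
from h import *
m=json.load(open('w1.json'))
a,b=onz(m,315,155,83),onz(m,315,283,83);print(a,b,(a+b)/2,np.linalg.norm(a-b),np.degrees(np.arctan2(*(a-b)[[1,0]]))-90)
E
```

```text
[544.372126 195.495241  83.      ] [531.93977631 103.77999944  83.        ] [538.15595115 149.63762022  83.        ] 92.55403207287172 -7.719608051116452
```

```bash
python3 -m creep '[{"x":-0.002,"y":-0.001,"z":0.02,"turn":0},{"x":-0.002,"y":-0.001,"z":0.04,"turn":0},{"x":-0.002,"y":-0.001,"z":0.06,"turn":0},{"x":-0.002,"y":-0.001,"z":0.075,"turn":0},{"x":-0.002,"y":-0.001,"z":0.088,"turn":0},{"x":-0.002,"y":-0.001,"z":0.088,"turn":0},{"x":-0.002,"y":-0.001,"z":0.088,"turn":0}]' && python3 -m creep '[{"x":0,"y":0,"z":0,"turn":0},{"x":0,"y":0,"z":0,"turn":0},{"x":0,"y":0,"z":0,"turn":0},{"x":0,"y":0,"z":0,"turn":0},{"x":0,"y":0,"z":0,"turn":0},{"x":0,"y":0,"z":0,"turn":0}]' -1
```

```text
t: 3.0
tcp_pos: [538.1, 150.2, 63.8]
tcp_rot: [3.141, -0.0, 1.437]
contact_force: [0.4, 0.0, 0.4]
grip_width: 40.2
gripper_force: 0.0
t: 3.75
tcp_pos: [538.2, 150.2, 64.0]
tcp_rot: [3.141, -0.0, 1.437]
contact_force: [-1.1, -1.2, 5.9]
grip_width: 8.0
gripper_force: 58.7
```

```bash
python3 -m creep '[{"x":0,"y":-0.002,"z":0,"turn":0},{"x":0,"y":-0.005,"z":0,"turn":0},{"x":0,"y":-0.009,"z":0,"turn":0},{"x":0,"y":-0.013,"z":0,"turn":0},{"x":0,"y":-0.018,"z":0,"turn":0},{"x":0,"y":-0.023,"z":0,"turn":0},{"x":0,"y":-0.028,"z":0,"turn":0},{"x":0,"y":-0.033,"z":0,"turn":0},{"x":0,"y":-0.038,"z":0,"turn":0},{"x":0,"y":-0.043,"z":0,"turn":0},{"x":0,"y":-0.047,"z":0,"turn":0},{"x":0,"y":-0.050,"z":0,"turn":0},{"x":0,"y":-0.050,"z":0,"turn":0},{"x":0,"y":-0.050,"z":0,"turn":0}]'
```

```text
t: 5.5
tcp_pos: [488.6, 157.1, 63.9]
tcp_rot: [3.14, -0.001, 1.437]
contact_force: [-0.4, 0.3, 8.0]
grip_width: 8.1
gripper_force: 59.0
```

```bash
python3 -m creep '[{"x":0,"y":-0.002,"z":0,"turn":0},{"x":0,"y":-0.005,"z":0,"turn":0},{"x":0,"y":-0.008,"z":0,"turn":0},{"x":0,"y":-0.010,"z":0,"turn":0},{"x":0,"y":-0.012,"z":0,"turn":0},{"x":0,"y":-0.012,"z":0,"turn":0}]'; python3 -m creep '[{"x":0,"y":-0.001,"z":0,"turn":0},{"x":0,"y":-0.002,"z":0,"turn":0},{"x":0,"y":-0.003,"z":0,"turn":0},{"x":0,"y":-0.004,"z":0,"turn":0},{"x":0,"y":-0.005,"z":0,"turn":0},{"x":0,"y":-0.005,"z":0,"turn":0}]'
```

```text
t: 6.25
tcp_pos: [476.9, 158.7, 63.9]
tcp_rot: [3.14, -0.001, 1.437]
contact_force: [1.9, 1.0, 6.1]
grip_width: 8.3
gripper_force: 58.9
t: 7.0
tcp_pos: [473.6, 159.2, 63.9]
tcp_rot: [3.137, -0.001, 1.437]
contact_force: [7.1, -3.8, 2.0]
grip_width: 8.2
gripper_force: 58.6
```

```bash
python3 -m creep '[{"x":0,"y":-0.001,"z":0,"turn":0},{"x":0,"y":-0.002,"z":0,"turn":0},{"x":0,"y":-0.003,"z":0,"turn":0},{"x":0,"y":-0.003,"z":0,"turn":0}]'; python3 - <<'E'
from h import *
p,d=optics.get_image('top');cv2.imwrite('pics/top2.png',cv2.resize(p[80:330,180:430],None,fx=2.4,fy=2.4))
E
```

```text
t: 7.5
tcp_pos: [473.6, 159.4, 64.0]
tcp_rot: [3.132, -0.002, 1.438]
contact_force: [16.9, -10.2, -7.1]
grip_width: 7.6
gripper_force: 58.4
```

View pics/top2.png

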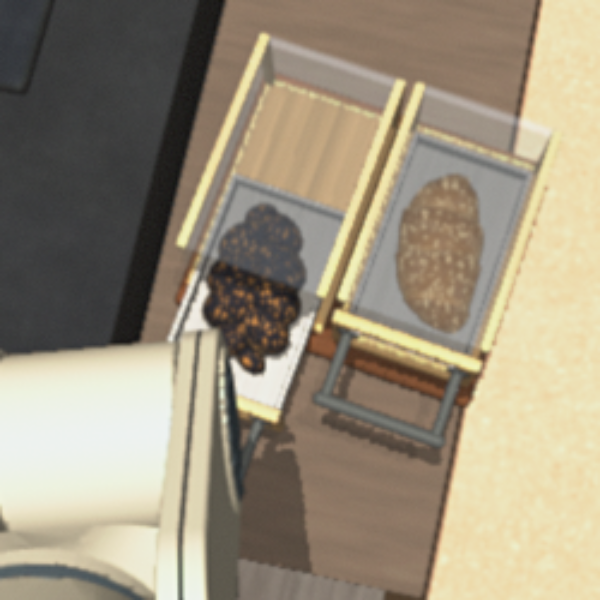

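The poppy tray is against its stop: position held while the force rose to 17 N. The roll lies on it at crop (255,285), and the grain tray is still shut. Next I relax the pull, open and lift.

```bash
python3 -m creep '[{"x":0,"y":0.002,"z":0,"turn":0},{"x":0,"y":0.004,"z":0,"turn":0},{"x":0,"y":0.004,"z":0,"turn":0}]' && python3 -m creep '[{"x":0,"y":0,"z":0,"turn":0},{"x":0,"y":0,"z":0,"turn":0},{"x":0,"y":0,"z":0,"turn":0},{"x":0,"y":0,"z":0,"turn":0},{"x":0,"y":0,"z":0,"turn":0}]' -0.1 && python3 -m creep '[{"x":0,"y":0,"z":-0.01,"turn":0},{"x":0,"y":0,"z":-0.03,"turn":0},{"x":0,"y":0,"z":-0.06,"turn":0},{"x":0,"y":0,"z":-0.1,"turn":0},{"x":0,"y":-0.04,"z":-0.14,"turn":0},{"x":0,"y":-0.08,"z":-0.16,"turn":0},{"x":0,"y":-0.08,"z":-0.16,"turn":0},{"x":0,"y":-0.08,"z":-0.16,"turn":0}]'
python3 - <<'E'
from h import *
m=optics.camera_model('wrist');p,d=optics.get_image('wrist');cv2.imwrite('pics/w3.png',p)
json.dump({k:np.array(v).tolist() for k,v in m.items()},open('w3.json','w'))
E
```

```text
t: 7.92
tcp_pos: [473.6, 159.2, 63.9]
tcp_rot: [3.139, -0.001, 1.437]
contact_force: [2.2, -0.8, 5.6]
grip_width: 7.9
gripper_force: 59.8
t: 8.55
tcp_pos: [472.2, 158.9, 63.2]
tcp_rot: [-3.141, 0.0, 1.437]
contact_force: [-0.5, 0.5, 0.7]
grip_width: 38.5
gripper_force: 0.0
t: 9.55
tcp_pos: [393.6, 169.8, 223.9]
tcp_rot: [3.14, -0.001, 1.437]
contact_force: [0.6, 0.6, -0.5]
grip_width: 38.4
gripper_force: 0.0
```

View pics/w3.png

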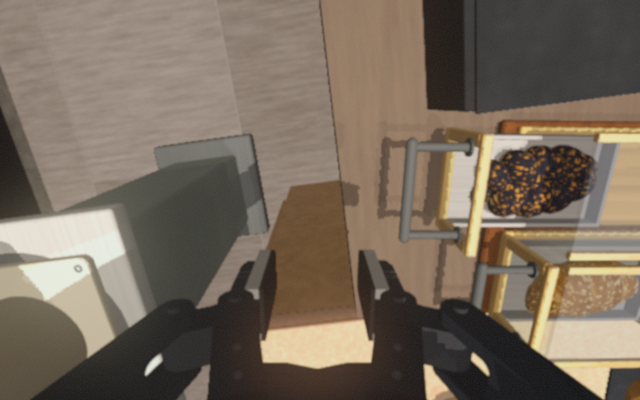

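The bar now runs from (409,142) to (404,238), and the roll at (540,181) lies on the pulled-out tray. The gripper is clear.

```bash
python3 - <<'E'
from h import *
m=json.load(open('w3.json'))
a,b=onz(m,411,142,83),onz(m,405,238,83);c=(a+b)/2;r=onz(m,540,181,45);print(c,r,np.linalg.norm((c-r)[:2]),'pulled',np.linalg.norm(c[:2]-[538.4,150.5]))
print(sign_off())
E
```

```text
[473.80477027 159.10675136  83.        ] [615.91139392 141.5866342   45.        ] 143.18256525172828 pulled 65.16609450666326
the job is handed in; nothing more can be done
None
```

The poppy-seed tray is out to its stop (pulled 65 mm, until it would go no further), the roll lies on it about 143 mm behind the handle, the grain tray looks still shut, the arm is clear, and the job is handed in (no verdict was returned).

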